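# Unstack the casting patterns into their nest boards

### The job

Take the two little stacks of wooden pattern pieces apart and set each piece down upright in the nest board whose rim has its shape (bar, round-ended link, round drum, cross), so that it lies flat on the board's floor inside the rim and is let go. Set the pieces down gently without dropping them, and leave the white pot and the glue bottle standing where they are.

Things in the scene. Friction and masses are not known exactly. Their poses are not given: they have to be found in the camera images.
- bar: Bar: rectangular block with square ends, 60 mm wide (own x) by 116 mm long (own y), two small dark dots on top. Brown wood, 45 mm high, loose, 0.06 to 0.27 kg; origin at the centre of its underside, z up. Stands on the table at the start with one of the two small pieces (drum or cross) on its flat top, and may lie anywhere among the boards.
- link: Link: block with fully rounded (half-round) ends, 60 mm wide (own x) by 116 mm long (own y), flat parallel sides over the middle 56 mm, two small dark dots on top. Brown wood, 45 mm high, loose, 0.06 to 0.27 kg; origin at the centre of its underside, z up. Stands on the table at the start with one of the two small pieces (drum or cross) on its flat top, and may lie anywhere among the boards.
- drum: Drum: round piece, 56 mm diameter, with a small dark round stub, 20 mm diameter and 10 mm high, on top of the 45 mm. Brown wood, 45 mm high, loose, 0.06 to 0.27 kg; origin at the centre of its underside, z up. At the start it lies on top of either the bar or the link, roughly over its middle (the cross and the drum are never on the same one), its underside 45 mm above the table.
- cross: Cross: plus-shaped piece, each of the two bars 58 mm long and 26 mm wide, along own x and own y, with a small dark round stub, 20 mm diameter and 10 mm high, on top of the 45 mm. Brown wood, 45 mm high, loose, 0.06 to 0.27 kg; origin at the centre of its underside, z up. At the start it lies on top of either the bar or the link, roughly over its middle (the cross and the drum are never on the same one), its underside 45 mm above the table.
- bar_nest: Nest for the bar: plywood board 96 by 152 mm (own x, y) with a rectangular rim, inside 78 by 134 mm. Fixed to the table. Base 5 mm thick; a raised dark rim, 8 mm wide, stands another 7 mm above the base (rim top 12 mm above the table). Origin at the centre of the board's underside, on the table; the floor on which the piece rests is 5 mm above the origin. 9 mm of play all round the piece. Bar's own y goes along the board's own y, either way round.
- link_nest: Nest for the link: plywood board 96 by 152 mm (own x, y) with a rim with half-round ends, inside 78 by 134 mm. Fixed to the table. Base 5 mm thick; a raised dark rim, 8 mm wide, stands another 7 mm above the base (rim top 12 mm above the table). Origin at the centre of the board's underside, on the table; the floor on which the piece rests is 5 mm above the origin. 9 mm of play all round the piece. Link's own y goes along the board's own y, either way round.
- drum_nest: Nest for the drum: plywood board 96 by 96 mm with a round rim, inside about 74 mm diameter. Fixed to the table. Base 5 mm thick; a raised dark rim, 8 mm wide, stands another 7 mm above the base (rim top 12 mm above the table). Origin at the centre of the board's underside, on the table; the floor on which the piece rests is 5 mm above the origin. 9 mm of play all round the piece. 
- cross_nest: Nest for the cross: plywood board 96 by 96 mm with a plus-shaped rim, inside bars 76 mm long and 44 mm wide along own x and y. Fixed to the table. Base 5 mm thick; a raised dark rim, 8 mm wide, stands another 7 mm above the base (rim top 12 mm above the table). Origin at the centre of the board's underside, on the table; the floor on which the piece rests is 5 mm above the origin. 9 mm of play all round the piece. The cross fits in any of four quarter turns.
- pot: White lidded pot, grey lid, 68 mm diameter, 75 mm high, loose, not to be moved, among the boards; origin at the centre of its underside.
- glue: Yellow glue bottle with red cap, 54 mm diameter, 115 mm high, loose, not to be moved, among the boards; origin at the centre of its underside.
Things that resemble listed ones, but are neither listed nor needed, are in the scene too. What is shaped like the link but orange is not meant.

How it is judged:
At the end, for the whole second after the job is handed in: Each of the four pieces lies upright (within 0.1 rad) on the floor of its own nest board inside the rim: its centre within 14 mm of the board's centre, its underside 2 to 8 mm above the board's underside (floor at 5 mm), at rest and not touched by the fingers (horizontal distance between bar and bar_nest below 0.014 m and z of bar in the frame of bar_nest between 0.002 and 0.008 m and angle between each of bar, link, drum, cross's own z axis and vertical below 0.1 rad and linear speed of each of bar, link, drum, cross below 0.02 m/s and contact force between the fingers and bar below 0.05 N and horizontal distance between link and link_nest below 0.014 m and z of link in the frame of link_nest between 0.002 and 0.008 m and contact force between the fingers and link below 0.05 N and horizontal distance between drum and drum_nest below 0.014 m and z of drum in the frame of drum_nest between 0.002 and 0.008 m and contact force between the fingers and drum below 0.05 N and horizontal distance between cross and cross_nest below 0.014 m and z of cross in the frame of cross_nest between 0.002 and 0.008 m and contact force between the fingers and cross below 0.05 N).
It fails at once if a piece was dropped or thrown (fell freely from about 25 mm or more) ((linear speed of bar above 0.7 m/s and contact force between the fingers and bar below 0.02 N) or (linear speed of link above 0.7 m/s and contact force between the fingers and link below 0.02 N) or (linear speed of drum above 0.7 m/s and contact force between the fingers and drum below 0.02 N) or (linear speed of cross above 0.7 m/s and contact force between the fingers and cross below 0.02 N)).
It fails at once if the white pot was pushed away or knocked over (distance of pot from where it was at the start of the episode above 0.025 m or angle between pot's own z axis and vertical above 0.3 rad).
It fails at once if the glue bottle was pushed away or knocked over (distance of glue from where it was at the start of the episode above 0.025 m or angle between glue's own z axis and vertical above 0.3 rad).
It also fails if it takes over 112 s, if anything falls off the work surface, if the arm or the gripper's body presses on something with over 40 N, if the wrist force passes 120 N, or if a joint passes its speed limit or range.

### The arm

A 6-joint arm with a two-finger parallel gripper is mounted at the origin on the work surface. World frame = base frame: x ahead of the robot, y to its left, z up, the work surface at z = 0. Lengths are in m, angles in rad, forces in N, time in s.
With the tool pointing down it reaches from about 0.225 to 0.875 m from the base axis. Payload 3.4 kg.
Tool frame: the origin (TCP) lies midway between the tips of the shut fingers; the grasp point (between the pads) lies 19 mm behind it; z points along the fingers, y is the line along which they close (so a half turn about z gives the same grasp; the last joint's range is limited). The gripper opens to 85 mm and grips with 20 to 120 N. Pads are 22 mm wide; open, the fingers measure 114 mm over their backs; the gripper's body (76 mm by 85 mm) begins 54 mm behind the grasp point. The pads swing forward as they close: fully open they stand 13 mm farther back than shut.
Start: joints at [1.197, 0.276, 1.505, -0, 1.361, -0.121], TCP at [0.144, 0.557, 0.231] pointing down, gripper open.
Joint ranges: [-2.89, 2.89], [-0.75, 2.08], [0.22, 2.7], [-1.18, 4.32], [0.11, 2.71], [-2.7, 2.7]. Speed limits (rad/s): [2.57, 2.57, 3.14, 3.14, 3.14, 3.14].

### API

Orientations are given as a unit quaternion [w, x, y, z].
In Python, from rig import * gives the robot as it stands.
- The arm moves only by the tool apply_moves, never from a script. Its argument "steps" is one flat list of numbers, 4 for each row, row after row: the shift along the world's x, y, z in cm, then the turn about the world's z in degrees. A call has 1 to 8 rows; each row is the pose to reach, as a shift and turn from the pose commanded when the call began; what a row does not reach only later rows make up. A row lasts 1/12 s, in which the tool goes at most 41.7 mm and 7.16 degrees, less where a joint would pass 70% of its speed; a pose out of reach is approached as far as the arm can. A call with a gripper value outside its range is refused whole. "jaw" is the closure in counts, from 0 (fully open) to 255 (shut), set as the call begins (left out, the last holds). The fingers move at their own pace and stop on an object; "newtons" is the grip in N (left out, the last holds). Time passes only in rows, so rows that repeat a pose let the fingers close. It gives the time, the measured TCP pose, the force, the opening and the grip force at its end, in the units of the state.
- get_state(): the state, without advancing time (a new reading comes with each control period).
- get_image(name): name is "scene" or "top" or "wrist"; returns the picture (420x560x3 uint8, red, green, blue); there is no depth.
- calibration(name): a dict with "fx", "fy", "cx", "cy" (pixels), "xyz" and "rotation" of the camera in the world. Camera axes: x right, y up, looking along -z (the intrinsics and any distortion apply to the point x, -y, -z); pixel columns grow to the right and rows downward; lengths in m; the calibration is good to about 2 mm. A picture is of the moment at which its call begins: read the wrist's pose just before it. calibration takes no time and is no camera call; for the wrist camera it gives the pose at the moment of the call.
- sign_off(): hands the job in; it is judged then, once.
The state is a dict: "clock": time; "qpos": joint angles; "qd": joint speeds; "effort": joint torques, N m; "position": TCP position; "ee_rot": TCP orientation; "contact_force": force on the tool from outside, world axes, zero at the start; "moment": the same for the moment, N m; "width": finger opening in m; "gripper_force": force on a finger pad.
Only numpy, scipy, OpenCV 4.12 (cv2) and the standard library are available. Lean on these libraries where they do the work, as an engineer would, in place of code of your own. Each camera call takes 0.05 s, during which the arm holds its last target. There are 200 camera calls.

## Working session

There is one attempt and no reset: what is moved stays moved. The work goes in short steps, Python scripts to look and compute and a tool call to move; the robot and the scene stay as the last step left them, time stands still between calls to the robot, and variables do not carry over. Pictures are saved under pics/ and viewed, at most 14 in all, crops included, and the job is handed in when it is done.

Besides the shell and the picture viewer there is one more tool, called after "Request:" as name(argument=value, ...) on one line, values as JSON. apply_moves: Moves the arm, as the interface text tells. Its arguments: {"type":"object","properties":{"steps":{"type":"array","items":{"type":"number"}},"jaw":{"type":"number"},"newtons":{"type":"number"}},"required":["steps"]}

```bash
mkdir -p pics
cat > h.py <<'E'
from rig import *
import numpy as np, cv2
def snap(n,f,box=None,s=1):
    im=get_image(n)[:,:,::-1].copy(); cv2.imwrite('pics/full_'+f,im)
    if box: im=im[box[1]:box[3],box[0]:box[2]]
    if s!=1: im=cv2.resize(im,None,fx=s,fy=s,interpolation=cv2.INTER_CUBIC)
    cv2.imwrite('pics/'+f,im)
def w(c,u,v,z):
    R=np.array(c['rotation'],float)
    if R.shape!=(3,3):
        from scipy.spatial.transform import Rotation as Q
        R=Q.from_quat([R[1],R[2],R[3],R[0]]).as_matrix()
    d=R@np.array([(u-c['cx'])/c['fx'],-(v-c['cy'])/c['fy'],-1.])
    p=np.array(c['xyz']); return p+d*(z-p[2])/d[2]
E
python3 - <<'E'
from h import *
snap('top','t1.png',None,1.4);snap('scene','s1.png')
for n in('top','scene','wrist'):print(n,calibration(n))
print(get_state())
E
```

```text
top {'fx': 385.8206569820947, 'fy': 385.8206569820947, 'cx': 274.603975923632, 'cy': 212.01091127840644, 'xyz': array([ 0.35879354, -0.05197414,  1.123676  ]), 'rotation': array([-0.69728273, -0.04886711,  0.04656007,  0.71361121])}
scene {'fx': 473.7734493096037, 'fy': 473.7734493096037, 'cx': 279.344849487088, 'cy': 216.27570800030625, 'xyz': array([ 0.97051745, -0.60047835,  0.8408003 ]), 'rotation': array([0.87568885, 0.33409265, 0.11523983, 0.32904546])}
wrist {'fx': 297.3296569451089, 'fy': 297.3296569451089, 'cx': 277.4865757495731, 'cy': 206.67517631590746, 'xyz': array([0.07310838, 0.5743685 , 0.37185107]), 'rotation': array([ 0.78248768, -0.11430725, -0.08689182,  0.60588505])}
{'clock': 0.1, 'qpos': array([ 1.19701757e+00,  2.76556313e-01,  1.50603860e+00,  7.12527596e-06,
        1.36073448e+00, -1.20994892e-01]), 'qd': array([ 0.00114539, -0.00010268, -0.00174317,  0.00048324, -0.00118848,
        0.00058518]), 'effort': array([ 4.04496486e-04, -4.17702627e+01, -2.46401989e+01, -3.85796739e-04,
        5.73263984e-03,  1.20827372e-05]), 'position': array([0.14362498, 0.55626093, 0.23049945]), 'ee_rot': array([-2.16016234e-04,  1.26056379e-01,  9.92022699e-01, -8.41079280e-04]), 'contact_force': array([-0.47139278,  0.28466772, -0.5232202 ]), 'moment': array([-0.0466479 ,  0.00653676,  0.00310534]), 'gripper_force': 0.0, 'width': 0.08542923383814853}
```

View pics/t1.png

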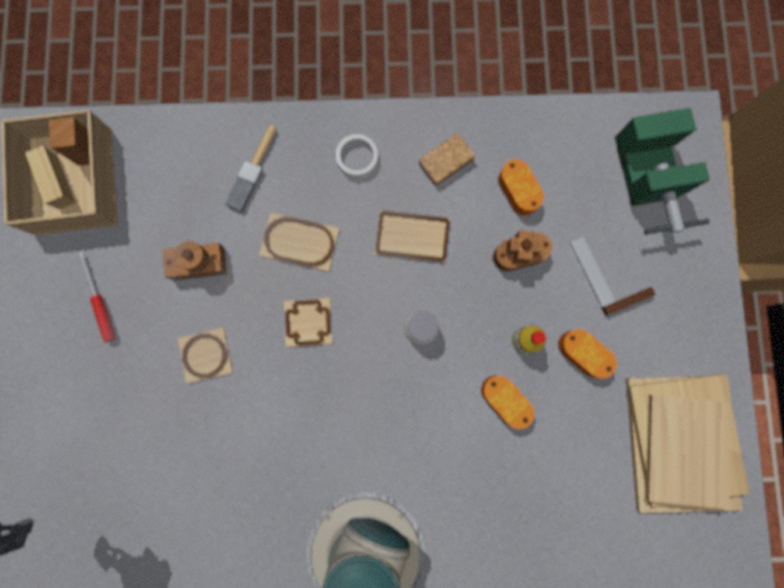

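View pics/s1.png

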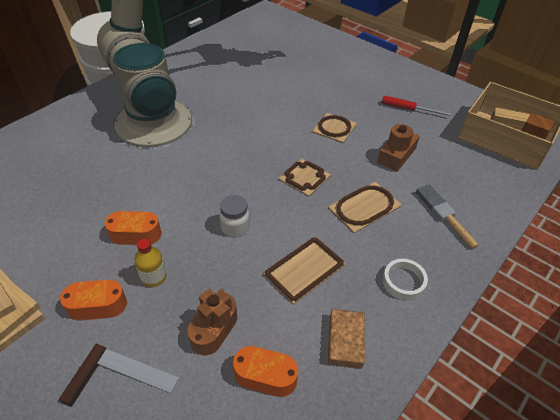

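The top view shows, in enlarged pixels:

| Thing | Pixel |
|---|---|
| Bar with drum on top | (193,260) |
| Link with cross on top | (523,250) |
| Link nest | (300,242) |
| Bar nest | (413,237) |
| Drum nest | (205,355) |
| Cross nest | (308,322) |
| Pot | (423,330) |
| Glue | (531,340) |

The link-shaped candidates are the brown one at (523,250) and the orange ones at (521,186), (588,354) and (508,403). The brown one carrying the cross is the one meant. I'll confirm it in a crop.

Run:
```python
from h import *
im=cv2.imread('pics/full_t1.png')
a=cv2.resize(im[140:285,105:265],None,fx=5,fy=4,interpolation=cv2.INTER_CUBIC)
a=cv2.resize(im[140:285,105:265],None,fx=4,fy=4,interpolation=cv2.INTER_CUBIC)
b=cv2.resize(im[140:285,255:405],None,fx=4,fy=4,interpolation=cv2.INTER_CUBIC)
cv2.imwrite('pics/a.png',a);cv2.imwrite('pics/b.png',b)
```

```text
(no output)
```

View pics/a.png

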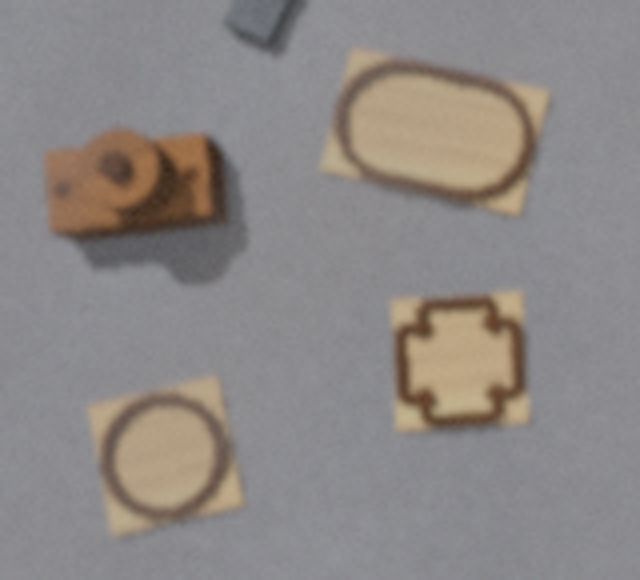

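View pics/b.png

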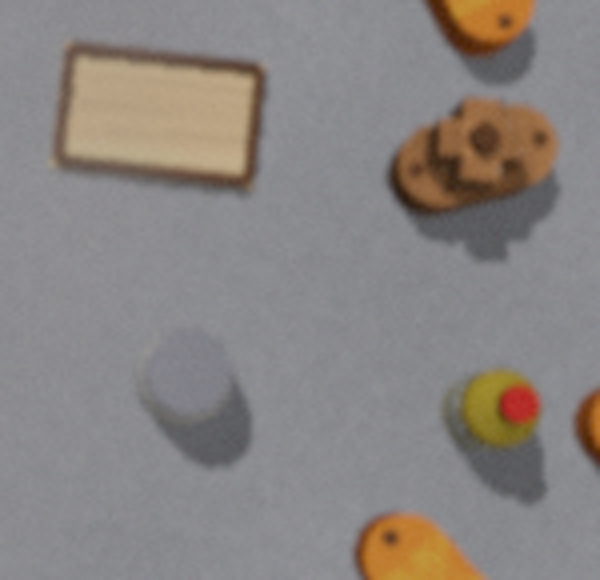

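The crops confirm it: the brown link has round ends, its dots at (418,170) and (541,138), and the cross on it with its stub at (486,136). The bar with the drum is at (130,185), drum stub at (116,165). The nests' rims match the listed shapes.

Run:
```python
from h import *
c=calibration('top')
A=lambda p,z:w(c,105+p[0]/4,140+p[1]/4,z)[:2]
B=lambda p,z:w(c,255+p[0]/4,140+p[1]/4,z)[:2]
def quad(n,f,ps,z):
    q=np.array([f(p,z) for p in ps]); e=(q[1]-q[0]+q[2]-q[3])/2; g=(q[2]-q[1]+q[3]-q[0])/2
    print(n,q.mean(0).round(4),'e %.1fmm %.1fdeg g %.1fmm %.1fdeg'%(np.hypot(*e)*1e3,np.degrees(np.arctan2(e[1],e[0])),np.hypot(*g)*1e3,np.degrees(np.arctan2(g[1],g[0]))))
quad('drumnest',A,[(88,406),(218,378),(243,505),(113,534)],.005)
quad('crossnest',A,[(390,298),(522,291),(530,424),(397,432)],.005)
quad('linknest',A,[(352,48),(550,90),(520,214),(322,172)],.005)
quad('barnest',B,[(68,42),(266,65),(250,188),(54,165)],.009)
quad('bar',A,[(46,153),(208,134),(214,218),(52,236)],.045)
print('drumstub',A((116,165),.1),'crossstub',B((486,136),.1))
l1,l2=B((418,170),.045),B((541,138),.045);d=l2-l1
print('link',(l1+l2)/2,np.hypot(*d),np.degrees(np.arctan2(d[1],d[0])))
print('pot',B((188,375),.075),'glue',B((519,405),.115))
s=get_state();wc=calibration('wrist');print(wc['xyz']-s['position'])
```

```text
drumnest [0.3976 0.323 ] e 95.3mm -78.9deg g 94.2mm -167.7deg
crossnest [0.4611 0.1102] e 96.5mm -88.1deg g 97.6mm -177.0deg
linknest [0.633  0.1273] e 151.2mm -103.6deg g 96.3mm 166.5deg
barnest [ 0.6383 -0.1129] e 146.7mm -98.2deg g 94.0mm 171.5deg
bar [0.5886 0.3391] e 115.8mm -84.7deg g 61.1mm -174.5deg
drumstub [0.59103666 0.32904872] crossstub [ 0.59538792 -0.32870351]
link [ 0.59511264 -0.33823434] 0.09138259889442858 -76.59979192733195
pot [ 0.43988751 -0.12334837] glue [ 0.41220997 -0.33566961]
[-0.07051661  0.01810757  0.14135162]
```

Request:
apply_moves(steps=[44.7,-22.7,0,-70,44.7,-22.7,0,-70,44.7,-22.7,0,-70,44.7,-22.7,0,-70,44.7,-22.7,0,-70,44.7,-22.7,0,-70,44.7,-22.7,0,-70,44.7,-22.7,0,-70])

```text
clock: 0.77
position: [0.4424, 0.4044, 0.2309]
ee_rot: [-0.0, 0.589, 0.808, -0.0]
contact_force: [0.4, 1.2, -0.1]
width: 0.0856
gripper_force: 0.0
```

Request:
apply_moves(steps=[14.9,-7.5,0,-12.6,14.9,-7.5,0,-12.6,14.9,-7.5,0,-12.6,14.9,-7.5,0,-12.6,14.9,-7.5,0,-12.6,14.9,-7.5,0,-12.6])

```text
clock: 1.27
position: [0.5917, 0.3291, 0.2298]
ee_rot: [-0.0, 0.673, 0.74, -0.001]
contact_force: [-0.5, 0.3, -0.3]
width: 0.0855
gripper_force: 0.0
```

Run:
```python
from h import *
print(get_state()['position'],calibration('wrist'))
snap('wrist','w1.png',None,1.4)
```

```text
[0.5917345  0.32905808 0.22975997] {'fx': 297.3296569451089, 'fy': 297.3296569451089, 'cx': 277.4865757495731, 'cy': 206.67517631590746, 'xyz': array([0.58463539, 0.4010003 , 0.37100692]), 'rotation': array([ 0.98841544, -0.14434704, -0.00562952,  0.04655265])}
```

View pics/w1.png

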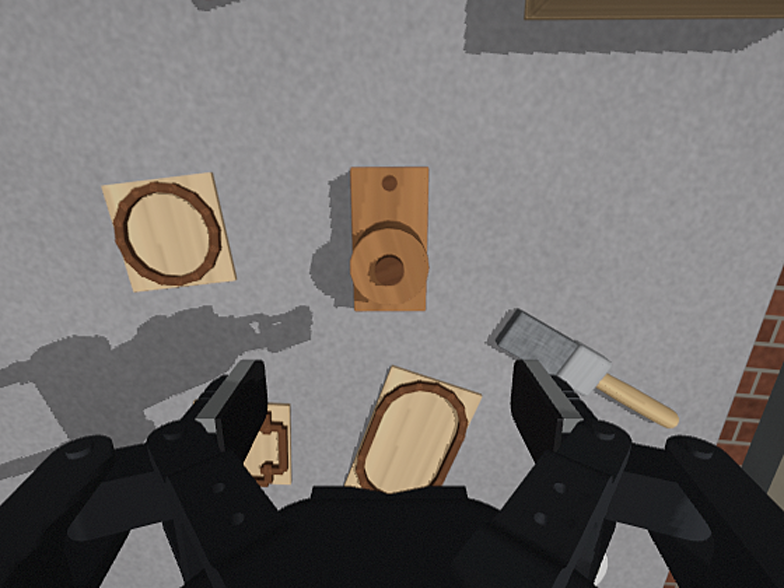

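The wrist view shows the drum stub at (389,268), the bar's far corners at (350,168) and (429,167), its dot at (389,183), and the drum nest corners at (102,186), (211,172), (235,280) and (133,292).

Run:
```python
from h import *
c=calibration('wrist')
for n,u,v,z in [('stub',389,268,.1),('b1',350,168,.045),('b2',429,167,.045),('dot',389,183,.045),('b3',427,311,.045),('n1',102,186,.005),('n2',211,172,.005),('n3',235,280,.005),('n4',133,292,.005),('rim',168,234,.012)]:
    print(n,w(c,u/1.4,v/1.4,z)[:2].round(4))
```

```text
stub [0.5888 0.3364]
b1 [0.5533 0.3973]
b2 [0.6124 0.4037]
dot [0.5836 0.3892]
b3 [0.6249 0.2896]
n1 [0.3391 0.3616]
n2 [0.4325 0.3822]
n3 [0.4519 0.2887]
n4 [0.3581 0.2681]
rim [0.3969 0.3268]
```

Request:
apply_moves(steps=[-0.3,0.6,-4,0,-0.3,0.6,-8,0,-0.3,0.6,-11.5,0,-0.3,0.6,-14,0,-0.3,0.6,-16,0,-0.3,0.6,-17.2,0,-0.3,0.6,-17.7,0,-0.3,0.6,-17.7,0])

```text
clock: 1.98
position: [0.5857, 0.3374, 0.0537]
ee_rot: [-0.0, 0.671, 0.741, -0.001]
contact_force: [-0.1, -1.1, 0.4]
width: 0.0854
gripper_force: 0.0
```

Request:
apply_moves(steps=[0,0,0,0,0,0,0,0,0,0,0,0,0,0,0,0,0,0,0,0,0,0,0,0,0,0,0,0,0,0,0,0], jaw=200, newtons=30)

```text
clock: 2.65
position: [0.5884, 0.3375, 0.0565]
ee_rot: [0.001, 0.672, 0.741, 0.002]
contact_force: [0.0, 1.3, 6.3]
width: 0.0552
gripper_force: 32.4
```

Request:
apply_moves(steps=[0,0,1,0,0,0,3,0,0,0,6,0,0,0,9,0,0,0,12,0,0,0,12,0])

```text
clock: 3.15
position: [0.5903, 0.3382, 0.1822]
ee_rot: [0.003, 0.672, 0.741, 0.006]
contact_force: [0.9, 0.6, 0.2]
width: 0.0551
gripper_force: 32.1
```

Request:
apply_moves(steps=[-3,-0.1,0,0,-7,-0.4,0,0,-11,-0.7,0,0,-15,-1,0,0,-18,-1.1,0,0,-19.2,-1.1,0,0,-19.2,-1.1,0,0,-19.2,-1.1,0,0])

```text
clock: 3.82
position: [0.3957, 0.3261, 0.1749]
ee_rot: [0.001, 0.671, 0.741, 0.001]
contact_force: [-0.3, -0.2, 0.1]
width: 0.0551
gripper_force: 32.2
```

Run:
```python
from h import *
print(get_state()['position'])
snap('wrist','w2.png',None,1.4)
c=calibration('wrist');np.save('c2.npy',c,allow_pickle=True)
```

```text
[0.39566872 0.3261482  0.17494216]
```

View pics/w2.png

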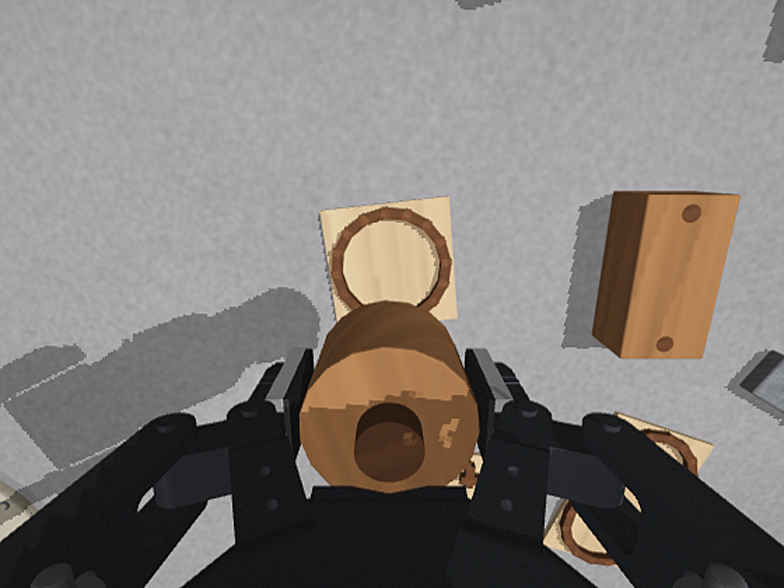

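The drum is held with its stub top at about (389,448). The nest ring is centred at (391,266), and the bar's dots are at (692,213) and (664,344).

Run:
```python
from h import *
c=calibration('wrist')
for n,u,v,z in [('stub',389,448,.218),('drumtop',390,420,.2084),('rim',391,266,.012),('n1',320,211,.005),('n2',448,196,.005),('n3',457,318,.005),('d1',692,213,.045),('d2',664,344,.045),('b1',740,195,.045),('b2',648,193,.045),('b3',621,358,.045),('b4',702,358,.045)]:
    print(n,w(c,u/1.4,v/1.4,z)[:2].round(4))
```

```text
stub [0.3963 0.3233]
drumtop [0.3964 0.3258]
rim [0.3982 0.3265]
n1 [0.3421 0.3612]
n2 [0.4347 0.3812]
n3 [0.455  0.2876]
d1 [0.5871 0.388 ]
d2 [0.5953 0.2966]
b1 [0.6142 0.4021]
b2 [0.5554 0.3976]
b3 [0.5677 0.283 ]
b4 [0.6255 0.2886]
```

Request:
apply_moves(steps=[0.2,0,-3,0,0.2,0,-7,0,0.2,0,-10,0,0.2,0,-12.5,0,0.2,0,-14,0,0.2,0,-14.8,0,0.2,0,-15.2,0,0.2,0,-15.2,0])

```text
clock: 4.53
position: [0.3982, 0.3259, 0.0217]
ee_rot: [0.0, 0.672, 0.741, -0.0]
contact_force: [-0.5, 0.6, -0.7]
width: 0.0555
gripper_force: 32.3
```

Underside is at about 10 mm; lower 5 mm more, then open partly.

Request:
apply_moves(steps=[0,0,-0.2,0,0,0,-0.4,0,0,0,-0.5,0,0,0,-0.5,0])

```text
clock: 4.87
position: [0.3973, 0.326, 0.0179]
ee_rot: [0.0, 0.672, 0.741, 0.001]
contact_force: [0.7, -0.0, 0.2]
width: 0.0556
gripper_force: 32.3
```

Request:
apply_moves(steps=[0,0,0,0,0,0,0,0,0,0,0,0,0,0,0,0,0,0,0,0], jaw=40)

```text
clock: 5.28
position: [0.3971, 0.3259, 0.0175]
ee_rot: [0.0, 0.672, 0.741, 0.0]
contact_force: [1.2, -0.5, -0.5]
width: 0.0719
gripper_force: 0.0
```

Request:
apply_moves(steps=[0,0,2,0,0,0,6,0,0,0,10,0,0,0,14,0,0,0,18,0,0,0,20,0], jaw=0)

```text
clock: 5.78
position: [0.3987, 0.3269, 0.2226]
ee_rot: [0.001, 0.672, 0.741, 0.004]
contact_force: [0.8, -0.8, 0.9]
width: 0.0856
gripper_force: 0.0
```

Request:
apply_moves(steps=[9.6,-32,0,4,9.6,-32,0,4,9.6,-32,0,4,9.6,-32,0,4,9.6,-32,0,4,9.6,-32,0,4,9.6,-32,0,4,9.6,-32,0,4])

```text
clock: 6.45
position: [0.4928, 0.0046, 0.2175]
ee_rot: [0.0, 0.645, 0.764, 0.0]
contact_force: [1.1, 0.8, -0.5]
width: 0.0854
gripper_force: 0.0
```

Request:
apply_moves(steps=[9.9,-33,0,4,9.9,-33,0,4,9.9,-33,0,4,9.9,-33,0,4,9.9,-33,0,4,9.9,-33,0,4,9.9,-33,0,4,9.9,-33,0,4])

```text
clock: 7.12
position: [0.5887, -0.3148, 0.2171]
ee_rot: [-0.0, 0.618, 0.786, 0.0]
contact_force: [0.6, 0.9, 0.8]
width: 0.0857
gripper_force: 0.0
```

Request:
apply_moves(steps=[0,0,0,0,0,0,0,0])

```text
clock: 7.28
position: [0.5885, -0.315, 0.2159]
ee_rot: [-0.001, 0.62, 0.785, -0.0]
contact_force: [-0.7, 0.3, 0.3]
width: 0.0852
gripper_force: 0.0
```

Run:
```python
from h import *
print(get_state()['position'])
snap('wrist','w3.png',None,1.4)
```

```text
[ 0.58850259 -0.31497265  0.21594664]
```

View pics/w3.png

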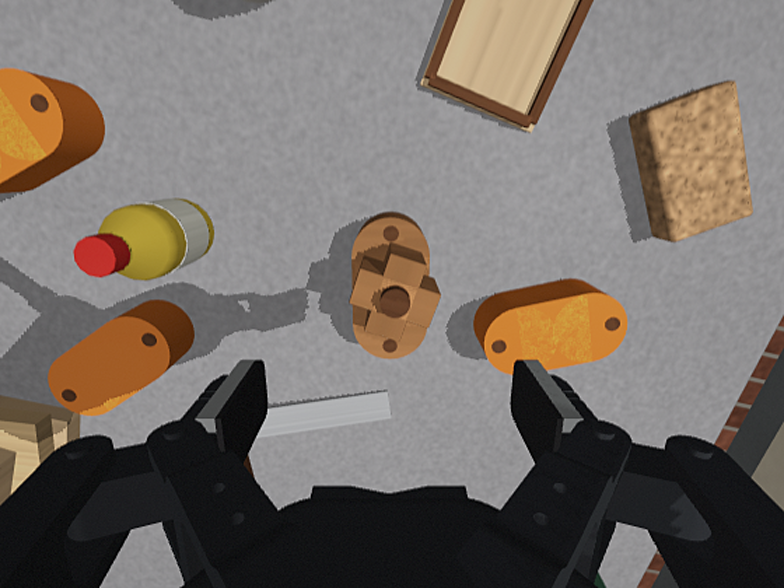

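The cross's stub is at (395,302), and the link's dots are at (391,233) and (390,346). I need a closer look at the cross's orientation.

Run:
```python
from h import *
im=cv2.imread('pics/full_w3.png')
cv2.imwrite('pics/cr.png',cv2.resize(im[145:260,230:330],None,fx=5,fy=5,interpolation=cv2.INTER_CUBIC))
```

```text
(no output)
```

View pics/cr.png

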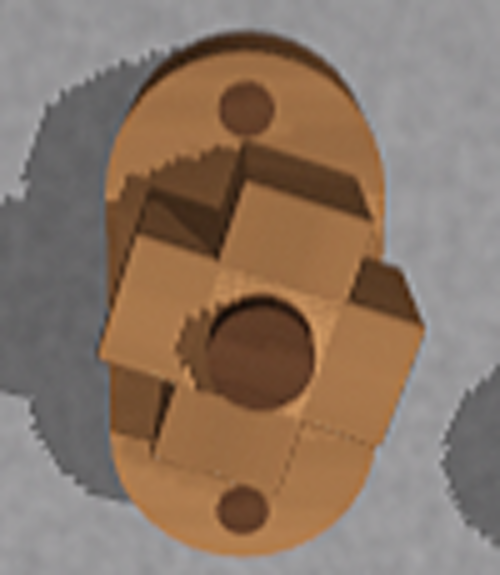

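Run:
```python
from h import *
c=calibration('wrist')
P=lambda u,v,z:w(c,230+u/5,145+v/5,z)[:2]
m=lambda a,b:(P(*a,.09)+P(*b,.09))/2
U,R,L,D=m((245,182),(370,218)),m((424,327),(380,445)),m((140,236),(100,357)),m((153,457),(275,495))
ang=lambda d:np.degrees(np.arctan2(d[1],d[0]))
print('centre',(U+D)/2,(L+R)/2,np.hypot(*(R-L)),np.hypot(*(U-D)),'LR',ang(R-L),'UD',ang(U-D))
print('stub',P(260,355,.1))
a,b=P(247,108,.045),P(242,510,.045);print('link',(a+b)/2,ang(b-a))
W=lambda u,v,z:w(c,u/1.4,v/1.4,z)[:2]
print('bn corner',W(422,82,.012),W(532,128,.012),'glue base',W(208,225,.0))
```

```text
centre [ 0.59458378 -0.32563491] [ 0.59503032 -0.32562516] 0.05626613024531907 0.0574546157470041 LR -4.875955580007957 UD 85.83783137460249
stub [ 0.59435183 -0.32498395]
link [ 0.59393979 -0.33470571] -77.10925211319707
bn corner [ 0.58072321 -0.17798388] [ 0.67211152 -0.1894759 ] glue base [ 0.43109398 -0.32631587]
```

Request:
apply_moves(steps=[0.6,-1,-3,-7,0.6,-1,-6,-14,0.6,-1,-9,-17.9,0.6,-1,-12,-17.9,0.6,-1,-14,-17.9,0.6,-1,-15.5,-17.9,0.6,-1,-16.2,-17.9,0.6,-1,-16.2,-17.9])

```text
clock: 8.0
position: [0.5934, -0.3204, 0.0539]
ee_rot: [-0.002, 0.733, 0.681, -0.0]
contact_force: [0.3, -0.0, -1.0]
width: 0.0852
gripper_force: 0.0
```

Request:
apply_moves(steps=[0,0,0,0,0,0,0,0,0,0,0,0,0,0,0,0,0,0,0,0,0,0,0,0,0,0,0,0,0,0,0,0], jaw=200)

```text
clock: 8.67
position: [0.5957, -0.3231, 0.0574]
ee_rot: [0.002, 0.733, 0.68, 0.001]
contact_force: [1.0, 1.3, 7.6]
width: 0.0572
gripper_force: 33.7
```

Request:
apply_moves(steps=[0,0,1,0,0,0,3,0,0,0,6,0,0,0,9,0,0,0,12,0,0,0,13,0,0,0,13,0])

```text
clock: 9.25
position: [0.5961, -0.3239, 0.1893]
ee_rot: [0.004, 0.733, 0.68, 0.001]
contact_force: [-0.1, -0.6, -1.6]
width: 0.0577
gripper_force: 33.1
```

Request:
apply_moves(steps=[-9,29,0,6.9,-9,29,0,6.9,-9,29,0,6.9,-9,29,0,6.9,-9,29,0,6.9,-9,29,0,6.9,-9,29,0,6.9,-9,29,0,6.9])

```text
clock: 9.92
position: [0.4998, -0.0274, 0.1832]
ee_rot: [-0.004, 0.69, 0.724, -0.001]
contact_force: [-0.4, -0.2, -1.1]
width: 0.0574
gripper_force: 33.0
```

Request:
apply_moves(steps=[-2,7,0,0,-3.5,11,0,0,-4.5,14,0,0,-4.5,14.6,0,0,-4.5,14.6,0,0,-4.5,14.6,0,0,-4.5,14.6,0,0])

```text
clock: 10.5
position: [0.4593, 0.1126, 0.1843]
ee_rot: [-0.0, 0.691, 0.723, -0.001]
contact_force: [-0.6, 1.6, -1.4]
width: 0.0574
gripper_force: 33.0
```

Run:
```python
from h import *
print(get_state()['position'])
snap('wrist','w4.png',None,1.4)
```

```text
[0.45933989 0.11264574 0.18428484]
```

View pics/w4.png

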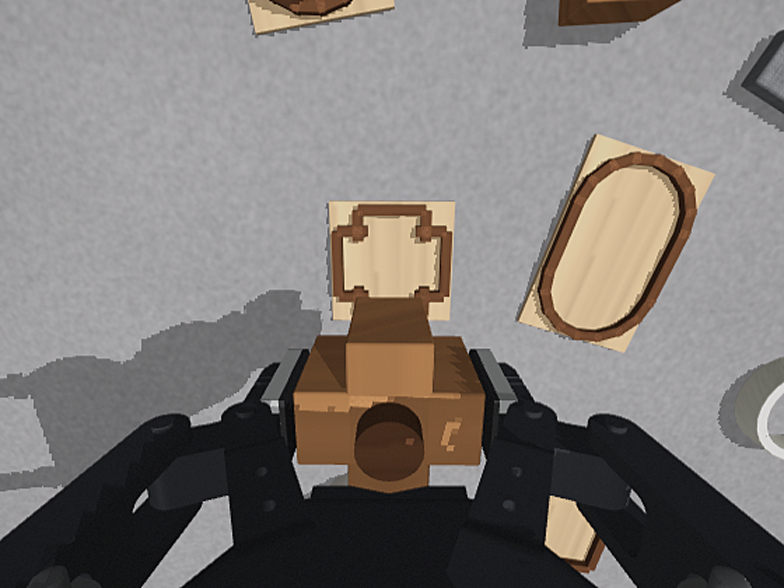

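The cross is held square to its nest, stub at (389,448). The cross nest's corners are at (329,202), (455,202), (450,320) and (332,319), and the link nest's corners are at (598,135), (714,174), (627,352) and (518,321).

Run:
```python
from h import *
c=calibration('wrist')
W=lambda u,v,z:w(c,u/1.4,v/1.4,z)[:2]
def quad(n,ps,z):
    q=np.array([W(*p,z) for p in ps]); e=(q[1]-q[0]+q[2]-q[3])/2; g=(q[2]-q[1]+q[3]-q[0])/2
    print(n,q.mean(0).round(4),'e %.1fmm %.1fdeg g %.1fmm %.1fdeg'%(np.hypot(*e)*1e3,np.degrees(np.arctan2(e[1],e[0])),np.hypot(*g)*1e3,np.degrees(np.arctan2(g[1],g[0]))))
quad('cn',[(329,202),(455,202),(450,320),(332,319)],.005)
quad('ln',[(598,135),(714,174),(627,352),(518,321)],.005)
print(W(389,448,.227), W(390,428,.217))
a,b=W(348,391,.217),W(434,391,.217);print(b-a)
```

```text
cn [0.4611 0.1104] e 96.2mm 2.3deg g 94.8mm -87.8deg
ln [0.6332 0.1275] e 96.0mm -14.1deg g 150.3mm -104.1deg
[0.45936115 0.10882323] [0.45968326 0.10829582]
[0.02525981 0.00114907]
```

Request:
apply_moves(steps=[0.2,0.2,-3,0,0.2,0.2,-7,0,0.2,0.2,-10.5,0,0.2,0.2,-13.5,0,0.2,0.2,-15,0,0.2,0.2,-15.8,0,0.2,0.2,-16.2,0,0.2,0.2,-16.2,0])

```text
clock: 11.22
position: [0.4621, 0.1144, 0.0229]
ee_rot: [-0.0, 0.691, 0.723, -0.0]
contact_force: [-0.2, 0.3, -0.2]
width: 0.0576
gripper_force: 33.0
```

Request:
apply_moves(steps=[0,0,-0.2,0,0,0,-0.3,0,0,0,-0.4,0,0,0,-0.4,0])

```text
clock: 11.55
position: [0.4621, 0.1153, 0.02]
ee_rot: [0.001, 0.691, 0.723, 0.001]
contact_force: [0.6, 0.5, -1.4]
width: 0.0574
gripper_force: 33.0
```

Request:
apply_moves(steps=[0,0,-0.2,0,0,0,-0.2,0])

```text
clock: 11.72
position: [0.4616, 0.1154, 0.0174]
ee_rot: [0.0, 0.691, 0.723, 0.0]
contact_force: [-1.4, -0.3, -0.7]
width: 0.0573
gripper_force: 33.0
```

Request:
apply_moves(steps=[0,0,0,0,0,0,0,0,0,0,0,0,0,0,0,0,0,0,0,0], jaw=40)

```text
clock: 12.13
position: [0.4617, 0.1153, 0.0174]
ee_rot: [0.0, 0.691, 0.723, 0.0]
contact_force: [-0.5, -0.2, -0.8]
width: 0.0717
gripper_force: 0.0
```

Request:
apply_moves(steps=[0,0,2,0,0,0,6,0,0,0,10,0,0,0,14,0,0,0,16,0,0,0,16,0], jaw=0)

```text
clock: 12.63
position: [0.4651, 0.1157, 0.1826]
ee_rot: [0.004, 0.691, 0.723, 0.004]
contact_force: [-0.4, -0.1, -0.0]
width: 0.0854
gripper_force: 0.0
```

Request:
apply_moves(steps=[12.8,22.7,0,2.5,12.8,22.7,0,2.5,12.8,22.7,0,2.5,12.8,22.7,0,2.5,12.8,22.7,0,2.5,12.8,22.7,0,2.5,12.8,22.7,0,2.5,12.8,22.7,0,2.5])

```text
clock: 13.3
position: [0.5901, 0.3449, 0.1747]
ee_rot: [-0.001, 0.674, 0.739, -0.001]
contact_force: [-0.4, 0.2, 0.2]
width: 0.0855
gripper_force: 0.0
```

Request:
apply_moves(steps=[0,0,-3,0,0,0,-7,0,0,0,-10,0,0,0,-12,0,0,0,-14,0,0,0,-15,0,0,0,-15.5,0,0,0,-15.5,0])

```text
clock: 13.97
position: [0.5886, 0.341, 0.0214]
ee_rot: [-0.0, 0.675, 0.738, -0.001]
contact_force: [-0.0, -0.4, -0.0]
width: 0.0857
gripper_force: 0.0
```

Request:
apply_moves(steps=[0.2,0,-0.6,0,0.2,0.1,-1.2,0,0.2,0.1,-1.2,0])

```text
clock: 14.22
position: [0.5916, 0.3433, 0.0102]
ee_rot: [0.0, 0.675, 0.738, 0.0]
contact_force: [-0.2, -0.4, -0.4]
width: 0.0856
gripper_force: 0.0
```

Request:
apply_moves(steps=[0,0,0,0,0,0,0,0,0,0,0,0,0,0,0,0,0,0,0,0,0,0,0,0,0,0,0,0,0,0,0,0], jaw=200, newtons=45)

```text
clock: 14.88
position: [0.592, 0.3436, 0.0111]
ee_rot: [0.0, 0.675, 0.738, 0.001]
contact_force: [-0.1, 0.8, 4.9]
width: 0.0594
gripper_force: 51.4
```

Request:
apply_moves(steps=[0,0,1,0,0,0,3,0,0,0,7,0,0,0,11,0,0,0,15,0,0,0,18,0,0,0,18,0])

```text
clock: 15.47
position: [0.5949, 0.3447, 0.1985]
ee_rot: [0.003, 0.675, 0.738, 0.006]
contact_force: [1.0, 1.6, -1.4]
width: 0.0596
gripper_force: 50.8
```

Request:
apply_moves(steps=[3,-30,0,-13,3,-30,0,-13,3,-30,0,-13,3,-30,0,-13,3,-30,0,-13,3,-30,0,-13,3,-30,0,-13,3,-30,0,-13])

```text
clock: 16.13
position: [0.6211, 0.0364, 0.1889]
ee_rot: [0.001, 0.756, 0.655, -0.003]
contact_force: [0.1, 0.2, -1.8]
width: 0.0594
gripper_force: 50.6
```

Request:
apply_moves(steps=[0.5,-6,0,0,0.9,-11,0,0,1.2,-14,0,0,1.4,-15.5,0,0,1.4,-15.5,0,0,1.4,-15.5,0,0,1.4,-15.5,0,0])

```text
clock: 16.72
position: [0.6347, -0.1111, 0.1891]
ee_rot: [-0.001, 0.754, 0.657, -0.0]
contact_force: [0.9, 0.0, -1.8]
width: 0.0595
gripper_force: 50.6
```

Run:
```python
from h import *
print(get_state()['position'])
snap('wrist','w5.png',None,1.4)
```

```text
[ 0.63474387 -0.11109988  0.18910895]
```

View pics/w5.png

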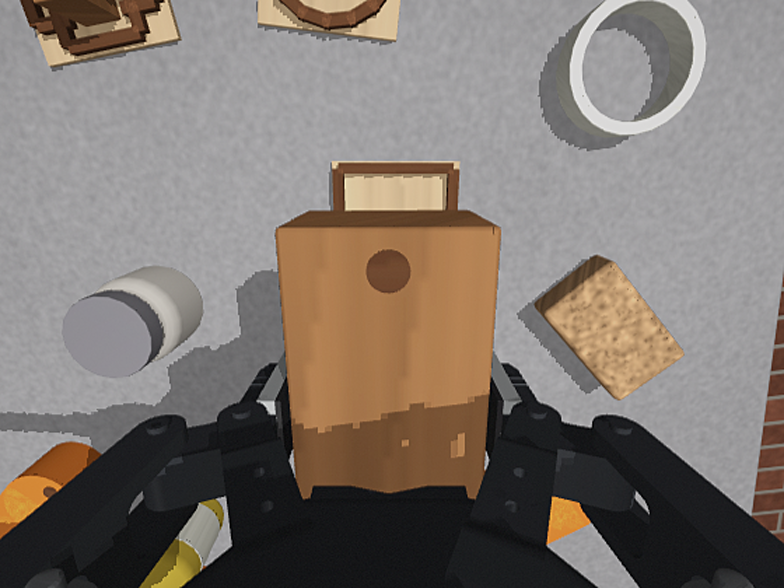

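The bar is held parallel to its nest. Its far edge runs from (276,228) to (500,226), and the nest's far edge from (333,163) to (459,163).

Run:
```python
from h import *
c=calibration('wrist')
W=lambda u,v,z:w(c,u/1.4,v/1.4,z)[:2]
a,b=W(276,228,.223),W(500,226,.223);p,q=W(333,163,.012),W(459,163,.012)
ang=lambda d:np.degrees(np.arctan2(d[1],d[0]))
for n,x,y,h in(('bar',a,b,.058),('nest',p,q,.0755)):
    t=(y-x)/np.hypot(*(y-x)); print(n,np.hypot(*(y-x)),ang(t),(x+y)/2+h*np.array([t[1],-t[0]]))
print('dot',W(388,271,.223))
```

```text
bar 0.057941255863451294 -7.357598235448656 [ 0.63459983 -0.1116986 ]
nest 0.09233662291283017 -7.888463671041462 [ 0.63913319 -0.11263053]
dot [ 0.64045356 -0.06578698]
```

Request:
apply_moves(steps=[0.4,-0.1,-3,0,0.4,-0.1,-7,0,0.4,-0.1,-11,0,0.4,-0.1,-14,0,0.4,-0.1,-15.7,0,0.4,-0.1,-16.4,0,0.4,-0.1,-16.8,0,0.4,-0.1,-16.8,0])

```text
clock: 17.43
position: [0.6399, -0.1117, 0.0224]
ee_rot: [0.0, 0.754, 0.657, 0.0]
contact_force: [0.0, 0.4, -3.1]
width: 0.0596
gripper_force: 50.5
```

Request:
apply_moves(steps=[0,0,-0.2,0,0,0,-0.3,0,0,0,-0.3,0])

```text
clock: 17.68
position: [0.6404, -0.1128, 0.0207]
ee_rot: [0.001, 0.754, 0.657, 0.001]
contact_force: [-0.3, -0.1, -2.2]
width: 0.0594
gripper_force: 50.5
```

Request:
apply_moves(steps=[0,0,-0.2,0,0,0,-0.4,0,0,0,-0.4,0])

```text
clock: 17.93
position: [0.6401, -0.113, 0.0161]
ee_rot: [0.001, 0.754, 0.657, 0.0]
contact_force: [0.5, 0.2, 0.8]
width: 0.0593
gripper_force: 51.0
```

Request:
apply_moves(steps=[0,0,0,0,0,0,0,0,0,0,0,0,0,0,0,0,0,0,0,0], jaw=30)

```text
clock: 18.35
position: [0.6396, -0.1127, 0.0153]
ee_rot: [0.0, 0.754, 0.657, 0.0]
contact_force: [0.2, -0.1, -0.4]
width: 0.0753
gripper_force: 0.0
```

Request:
apply_moves(steps=[0,0,2,0,0,0,6,0,0,0,10,0,0,0,14,0,0,0,16,0,0,0,16,0], jaw=0)

```text
clock: 18.85
position: [0.643, -0.1136, 0.1821]
ee_rot: [0.005, 0.754, 0.657, 0.003]
contact_force: [-0.3, -0.2, -0.2]
width: 0.0854
gripper_force: 0.0
```

Request:
apply_moves(steps=[-4.7,-22.2,0,20.8,-4.7,-22.2,0,20.8,-4.7,-22.2,0,20.8,-4.7,-22.2,0,20.8,-4.7,-22.2,0,20.8,-4.7,-22.2,0,20.8,-4.7,-22.2,0,20.8,-4.7,-22.2,0,20.8], jaw=25)

```text
clock: 19.52
position: [0.5916, -0.3357, 0.1738]
ee_rot: [-0.001, 0.624, 0.781, 0.0]
contact_force: [0.0, 0.8, -0.6]
width: 0.0772
gripper_force: 0.0
```

Run:
```python
from h import *
print(get_state()['position'],get_state()['width'])
snap('wrist','w6.png',None,1.4)
```

```text
[ 0.59161829 -0.33566582  0.1738355 ] 0.0771831746285833
```

View pics/w6.png

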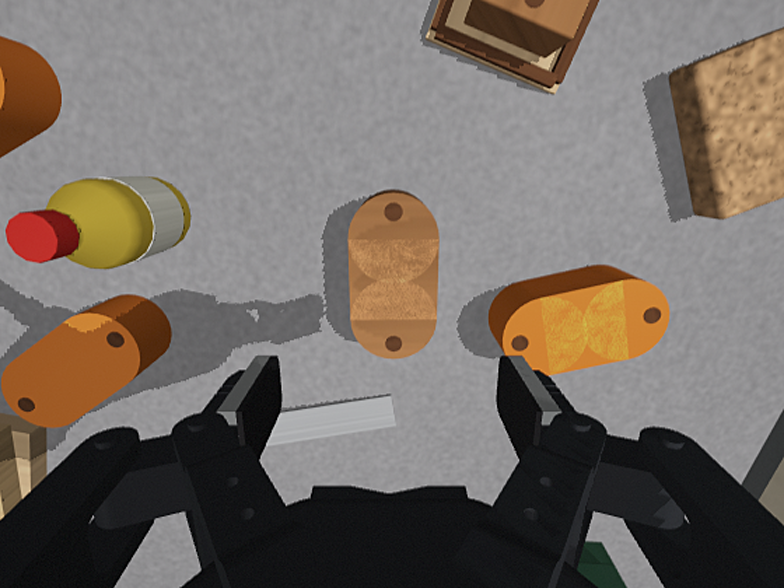

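The link is clear: its dots are at (394,212) and (393,344), aligned with the tool. The bar sits inside its rim at the top of the picture.

Run:
```python
from h import *
c=calibration('wrist')
W=lambda u,v,z:w(c,u/1.4,v/1.4,z)[:2]
a,b=W(394,212,.045),W(393,344,.045);d=b-a
print((a+b)/2,np.degrees(np.arctan2(d[1],d[0])),W(488,318,.02),W(438,290,.045))
```

```text
[ 0.59491547 -0.33577212] -77.40173922459617 [ 0.67283923 -0.3546831 ] [ 0.62576017 -0.33518183]
```

Request:
apply_moves(steps=[0.3,0,-3,0,0.3,0,-7,0,0.3,0,-10,0,0.3,0,-12.5,0,0.3,0,-14.5,0,0.3,0,-15.7,0,0.3,0,-16.3,0,0.3,0,-16.3,0])

```text
clock: 20.23
position: [0.5954, -0.3331, 0.0111]
ee_rot: [-0.001, 0.623, 0.783, 0.0]
contact_force: [-0.6, -0.0, 0.3]
width: 0.0768
gripper_force: 0.0
```

Request:
apply_moves(steps=[0,0,0,0,0,0,0,0,0,0,0,0,0,0,0,0,0,0,0,0,0,0,0,0,0,0,0,0,0,0,0,0], jaw=200)

```text
clock: 20.9
position: [0.5966, -0.3353, 0.0141]
ee_rot: [0.002, 0.623, 0.782, 0.0]
contact_force: [0.7, 0.5, 5.3]
width: 0.0592
gripper_force: 52.3
```

Request:
apply_moves(steps=[0,0,1,0,0,0,3,0,0,0,7,0,0,0,11,0,0,0,15,0,0,0,18,0,0,0,18,0])

```text
clock: 21.48
position: [0.5986, -0.337, 0.201]
ee_rot: [0.007, 0.623, 0.782, 0.0]
contact_force: [1.6, -0.7, -1.0]
width: 0.0592
gripper_force: 51.5
```

Request:
apply_moves(steps=[2.3,30,0,-26.8,2.3,30,0,-26.8,2.3,30,0,-26.8,2.3,30,0,-26.8,2.3,30,0,-26.8,2.3,30,0,-26.8,2.3,30,0,-26.8,2.3,30,0,-26.8])

```text
clock: 22.15
position: [0.6174, -0.0278, 0.1915]
ee_rot: [-0.003, 0.786, 0.618, 0.001]
contact_force: [-0.7, -0.8, -1.6]
width: 0.0593
gripper_force: 51.3
```

Request:
apply_moves(steps=[0.5,6,0,0,0.9,11,0,0,1.2,15,0,0,1.3,16.4,0,0,1.3,16.4,0,0,1.3,16.4,0,0,1.3,16.4,0,0])

```text
clock: 22.73
position: [0.631, 0.1287, 0.1915]
ee_rot: [0.0, 0.787, 0.617, -0.001]
contact_force: [0.3, 0.4, -2.2]
width: 0.0596
gripper_force: 51.3
```

Run:
```python
from h import *
print(get_state()['position'])
snap('wrist','w7.png',None,1.4)
```

```text
[0.63097591 0.12872949 0.19147176]
```

View pics/w7.png

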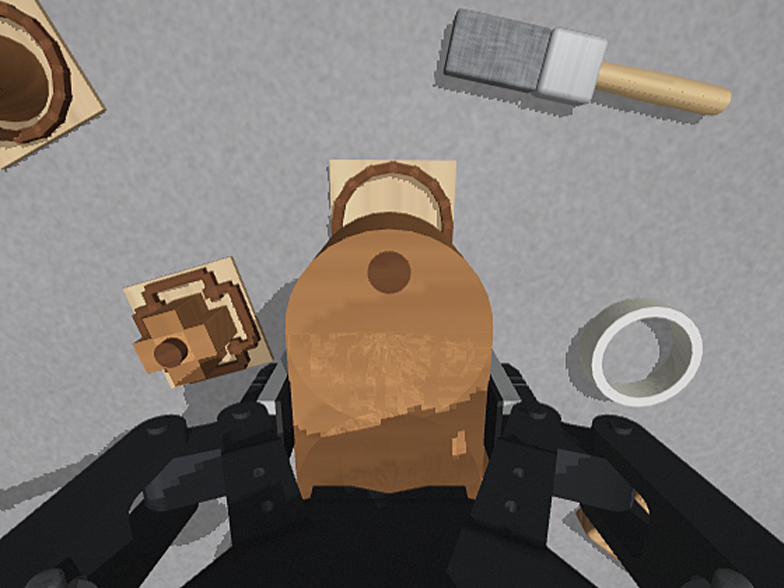

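The link's dot is at (389,272), and its nest's far corners are at (330,161) and (456,161). The cross is in its rim at left.

Run:
```python
from h import *
c=calibration('wrist')
W=lambda u,v,z:w(c,u/1.4,v/1.4,z)[:2]
p,q=W(330,161,.005),W(456,161,.005);t=(q-p)/np.hypot(*(q-p));n=np.array([t[1],-t[0]])
print(np.hypot(*(q-p)),np.degrees(np.arctan2(t[1],t[0])),'nest',(p+q)/2+.076*n)
y=np.radians(2*np.degrees(np.arctan2(.617,.787))-90);m=np.array([np.sin(y),-np.cos(y)])
print(np.degrees(y),'link',W(389,272,.224)+.046*m)
```

```text
0.09483770181414872 -13.949124856448272 nest [0.63344358 0.12633612]
-13.807829262502198 link [0.63056155 0.12665257]
```

Request:
apply_moves(steps=[0.3,0,-3,0,0.3,0,-7,0,0.3,0,-11,0,0.3,0,-14,0,0.3,0,-15.7,0,0.3,0,-16.4,0,0.3,0,-16.8,0,0.3,0,-16.8,0])

```text
clock: 23.45
position: [0.635, 0.1281, 0.0244]
ee_rot: [0.0, 0.788, 0.616, 0.0]
contact_force: [0.5, -1.0, -1.5]
width: 0.0593
gripper_force: 51.2
```

Request:
apply_moves(steps=[0,0,-0.2,0,0,0,-0.4,0,0,0,-0.4,0])

```text
clock: 23.7
position: [0.6354, 0.1292, 0.0215]
ee_rot: [0.001, 0.787, 0.616, 0.001]
contact_force: [0.2, 0.5, -3.1]
width: 0.0592
gripper_force: 51.2
```

Request:
apply_moves(steps=[0,0,-0.2,0,0,0,-0.3,0,0,0,-0.3,0])

```text
clock: 23.95
position: [0.6354, 0.1295, 0.0191]
ee_rot: [0.001, 0.787, 0.617, 0.001]
contact_force: [-0.1, -0.5, 4.0]
width: 0.0594
gripper_force: 51.9
```

Contact with the floor. Release and retreat.

Request:
apply_moves(steps=[0,0,0,0,0,0,0,0,0,0,0,0,0,0,0,0,0,0,0,0], jaw=30)

```text
clock: 24.37
position: [0.6346, 0.1293, 0.0173]
ee_rot: [0.0, 0.787, 0.617, 0.0]
contact_force: [-0.2, -0.1, -0.3]
width: 0.0753
gripper_force: 0.0
```

Request:
apply_moves(steps=[0,0,2,0,0,0,6,0,0,0,10,0,0,0,14,0,0,0,18,0,0,0,20,0,0,0,20,0], jaw=0)

```text
clock: 24.95
position: [0.6378, 0.1296, 0.2241]
ee_rot: [0.003, 0.787, 0.617, 0.005]
contact_force: [-0.1, 0.1, 0.4]
width: 0.0852
gripper_force: 0.0
```

Run:
```python
from h import *
snap('scene','s2.png',(110,80,450,330),2.3)
```

```text
(no output)
```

View pics/s2.png

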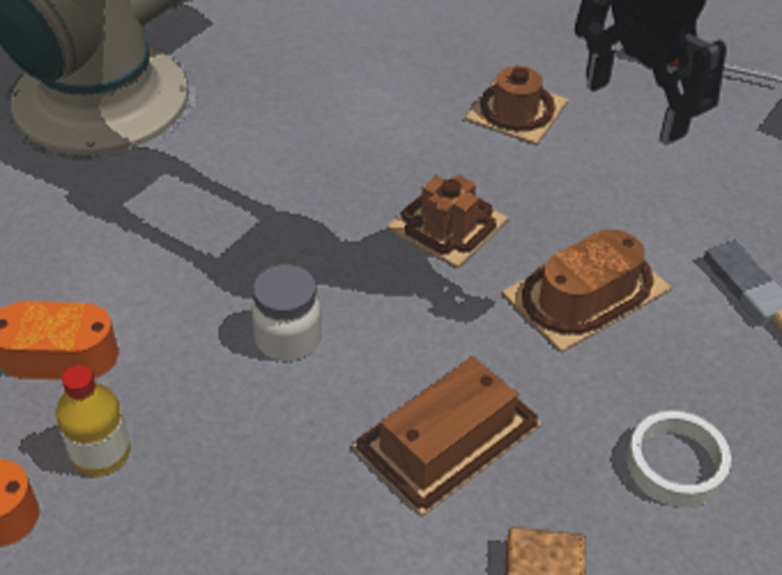

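All four pieces sit inside their rims: drum at (518,95), cross at (450,210), link at (595,275) and bar at (450,425). The pot and glue bottle are standing in place.

```bash
python3 -c "
from rig import *
print(sign_off())"
```

```text
the job is handed in; nothing more can be done
None
```

The drum, cross, bar and link were each set down and let go inside their own nests, the pot and glue bottle were left standing in place, and the job was handed in at about 25 s; no verdict was returned.

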